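# Lock the fuse carrier of a bench power supply with a screwdriver

## Task

A fuse has just been changed in the power supply that lies on its face, and one of the two slotted fuse carriers in its back panel still stands proud of its collar. Take the screwdriver from its stand, set its blade in the slot of that carrier, press the carrier in against its spring and, still pressing, turn it clockwise as far as it goes, so that it stays locked down when you let up; then put the screwdriver back upright in the same hole of its stand. Press firmly but gently (the thin panel stands 16 N) and do not wrench the carrier before it is in or at its stop; turn the carrier with the screwdriver only, and leave the other carrier and the things round about alone.

Things in the scene. Friction and masses are not known exactly. Their poses are not given: they have to be found in the camera images.
- driver_grip (a point): Centre of the handle of a flat-blade screwdriver standing upright in the middle hole of its stand (black six-sided handle, 24 mm across flats, 76 mm long, its flat lower end resting on the stand; 0.09 to 0.15 kg). z: along the tool, up to the handle end; blade tip 116 mm below this point. x: along the blade's width. Two of the six flats face +y and -y, the others follow every 60 degrees.
- driver_tip (a point): Middle of the end of the screwdriver's blade, axes as driver_grip. The blade is 9 mm wide (x), 2 mm thick (y); above it a 7 mm round steel shank, 78 mm from the tip to the handle.
- screwdriver: The whole screwdriver; origin at the end of the blade, axes as driver_grip.
- stand_hole (a point): Centre of the middle one of three 14 mm holes in the stand, on the upper face of its top sheet, 85 mm above the bench. The stand is a fixed folded aluminium sheet, 62 x 104 mm (x, y), the holes in a row along its y, 34 mm apart; open under the 4 mm top sheet down to its bottom sheet, 82 mm below this point. z up.
- fuse_holder_collar (a point): Centre of the upper rim of the black collar (bore 24 mm, outside 31 mm, 13.5 mm high) of the fuse holder whose carrier is released, fixed in the level back panel, 110 mm above the bench, of the power supply. z up, x and y along the panel's sides. Released, the carrier's top stands 6 mm above this point, give or take 3 mm, unmeasured; locked, it stands 4.5 mm lower.
- fuse_holder: That holder with its carrier; origin on the panel, 13.5 mm below the collar's rim, same axes. The grey carrier is 21.6 mm across with a straight slot right across its top, 3.2 mm wide, bevelled, 5.5 mm deep. Released, the slot lies along x, but is fitted turned by up to 20 degrees either way, unmeasured: see or feel it. The slot breaks when twisted with over 0.4 N m.
- carrier_panel (a joint): How far the sheet panel with the holder is bent in by the push on the carrier (m): 0 unloaded, 0.05 mm per newton, so 0.0008 at 16 N, which is all that it may bear.
- carrier_turn (a joint): How far the released carrier is turned clockwise, seen from above (rad): 0 released, 1.21 to 1.43 locked, the stop at 1.43. It cannot turn until pressed in 6.5 mm against its spring: 4 N starts it down, 10 N holds it at 6.5 mm, 11.5 N brings it to its hard stop at 8 mm. Pressed in, it turns with about 0.1 N m. Let up after the full turn, it rises to 4.5 mm and is locked.
- second_holder_collar (a point): Centre of the upper rim of the collar of the second, identical fuse holder in the same panel, 45 mm from the first, to one side or the other along y. Its carrier is already locked, its top level with the collar or up to 3 mm below, and stays so.
- second_turn (a joint): Turn of the second carrier: about 1.3 to 1.4 rad, locked.
- supply: The white power supply lying on its face on a thin rubber mat (150 mm by 190 mm, fixed); origin under its centre on the bench. Its back panel on top also carries a mains inlet, a rocker switch, an earth post and vents, none more than 14 mm high.
- beaker_2: Small glass beaker, 57 mm wide, 68 mm high, on the bench behind the work; origin under its centre. Bystander.
- film_box: Carton, 56 x 118 x 56 mm, on the bench to the right of the power supply; origin under its centre. Bystander.
- marker_2: Felt marker, 136 mm long, lying on the bench to the left of the stand; origin under its centre. Bystander.
Not all that is in view belongs to the job. What is shaped like the screwdriver but red is not meant.

How it is judged:
By the outcome, as a careful person would: the job done as asked, in the order asked, and still so for the second after the job is handed in, with the robot touching nothing.
It also fails if it takes over 58 s, if anything falls off the work surface, if the arm or the gripper's body presses on something with over 40 N, if the wrist force passes 120 N, or if a joint passes its speed limit or range.

## Robot

A 6-joint arm with a two-finger parallel gripper is mounted at the origin on a cart in front of the work surface, level with it; the furniture and walls round the work are solid. World frame = base frame: x ahead of the robot, y to its left, z up, the work surface at z = 0. Lengths are in mm, angles in degrees, forces in N, time in s.
With the tool pointing down it reaches from about 300 to 850 mm from the base axis. Payload 4.2 kg.
Tool frame: the origin (TCP) lies at the very end of the fingers, on their centre line; the grasp point (between the pads) lies 19 mm behind it; z points along the fingers, y is the line along which they close (so a half turn about z gives the same grasp; the last joint's range is limited). The gripper opens to 91 mm and grips with 3 to 60 N. Pads are 32 mm wide; open, the fingers measure 118 mm over their backs; the gripper's body (76 mm by 178 mm) begins 60 mm behind the grasp point.
Start: joints at [75.688, 18.312, 89.639, -0, 72.044, -1.146], TCP at [130.976, 559.9, 213.976] pointing down, gripper open.
Joint ranges: [-177.97, 177.97], [-48.28, 115.42], [12.27, 149.76], [-77.06, 257.06], [2.81, 150.46], [-146.56, 146.56]. Speed limits (degrees/s): [147.25, 147.25, 180, 180, 180, 180].

## Interface

Orientations are given as [roll, pitch, yaw] about the fixed x, y, z axes, in that order (R = Rz(yaw) Ry(pitch) Rx(roll)).
In Python, from workcell import env, eyes gives the robot as it stands.
- The arm moves only by the tool send_rows, never from a script. Its argument "targets" is text: rows parted by semicolons, each of 7 numbers parted by spaces: the shift along the tool's x, y, z in m, then the turn, a rotation vector about the tool's x, y, z in degrees, then the opening in per cent of the stroke, from 0 (shut) to 100 (fully open). A call has 1 to 12 rows; each row is the pose to reach, as a shift and turn from the pose commanded when the call began, along the tool's axes at that moment; what a row does not reach only later rows make up. A row lasts 1/12 s, in which the tool goes at most 41.7 mm and 7.16 degrees, less where a joint would pass 70% of its speed; a pose out of reach is approached as far as the arm can. A call with a gripper value outside its range is refused whole. The fingers move at their own pace and stop on an object; "grip_force" is the grip in N (left out, the last holds). Time passes only in rows, so rows that repeat a pose let the fingers close. It gives the time, the measured TCP pose, the force, the opening and the grip force at its end, in the units of the state.
- env.state(): the state, without advancing time (a new reading comes with each control period).
- eyes.grab_frame(name): name is "side" or "top" or "wrist"; returns a dict with "image" (384x512x3 uint8, blue, green, red), "fovy" (degrees; the focal length in pixels is half the picture's height over the tangent of half this angle, whatever the lens; pixels are square), "cx", "cy" (the principal point, pixels), "eye" and "attitude" of the camera in the world. Camera axes: x right, y up, looking along -z (the intrinsics and any distortion apply to the point x, -y, -z); pixel columns grow to the right and rows downward; lengths in mm; the calibration is good to about 2 mm. A picture is of the moment at which its call begins. There is no depth.
- env.job_done(): hands the job in; it is judged then, once.
The state is a dict: "time_s": time; "qpos": joint angles; "qvel": joint speeds; "effort": joint torques, N m; "ee_pos": TCP position; "ee_rot": TCP orientation; "force": force on the tool from outside, world axes, zero at the start; "torque": the same for the moment, N m; "gripper_width": finger opening in mm; "gripper_force": force on a finger pad.
Only numpy, scipy, OpenCV 4.12 (cv2) and the standard library are available. Lean on these libraries where they do the work, as an engineer would, in place of code of your own. Each camera call takes 0.05 s, during which the arm holds its last target. There are 200 camera calls.

## Working session

There is one attempt and no reset: what is moved stays moved. The work goes in short steps, Python scripts to look and compute and a tool call to move; the robot and the scene stay as the last step left them, time stands still between calls to the robot, and variables do not carry over. Pictures are saved under pics/ and viewed, at most 10 in all, crops included, and the job is handed in when it is done.

Besides the shell and the picture viewer there is one more tool, called by a JSON object that holds its "name" and its "arguments". send_rows: Moves the arm, as the interface text tells. Its arguments: {"type":"object","properties":{"targets":{"type":"string"},"grip_force":{"type":"number"}},"required":["targets"]}

```bash
ls; mkdir -p pics; cat > h.py <<'E'
import numpy as np, cv2
from workcell import env, eyes
from scipy.spatial.transform import Rotation as Ro
def grab(n):
    f=eyes.grab_frame(n); return f
E
python3 - <<'E'
from h import *
s=env.state(); print(s)
ims=[]
for n in("top","side"):
    f=grab(n); print(n,{k:v for k,v in f.items() if k!="image"})
    cv2.imwrite(f"pics/{n}0.png",f["image"]); np.save(f"pics/{n}0.npy",f,allow_pickle=True)
E
```

```text
pics
{'time_s': 0.0, 'qpos': array([ 7.56877471e+01,  1.83519359e+01,  8.97050054e+01,  5.72819907e-04,
        7.20435403e+01, -1.14540697e+00]), 'qvel': array([-0.09687374, -0.11876596, -0.02343336, -0.03299117,  0.01967921,
        0.06296753]), 'effort': array([-3.45642020e-04, -4.12478149e+01, -2.31969774e+01,  7.26699340e-02,
        4.58683167e-02, -1.80786601e-04]), 'ee_pos': array([130.84725773, 559.40874565, 213.1268123 ]), 'ee_rot': array([-1.79899549e+02, -2.55310386e-03,  1.66832975e+02]), 'force': array([0.41875074, 0.14574611, 0.61640708]), 'torque': array([-0.02645456,  0.0301453 ,  0.03599053]), 'gripper_force': 0.0, 'gripper_width': 91.30140710509176}
top {'fovy': 45.67305620892963, 'cx': 252.2544217175998, 'cy': 194.10873850975804, 'eye': array([ 345.62213947,  -54.90082455, 1487.43021833]), 'attitude': array([  8.57058961,   1.0615292 , -89.76304676])}
side {'fovy': 54.31634145943534, 'cx': 254.13094472277797, 'cy': 185.37992791790793, 'eye': array([184.55560962, 792.0399483 , 877.89012799]), 'attitude': array([  50.05079508,    0.8133016 , -155.38238591])}
```

```bash
python3 - <<'E'
import cv2,numpy as np
for n in("top","side"):
    im=cv2.imread(f"pics/{n}0.png"); cv2.imwrite(f"pics/{n}0b.png",cv2.resize(im,(800,600),interpolation=cv2.INTER_CUBIC))
E
```

```text
(no output)
```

View pics/top0b.png

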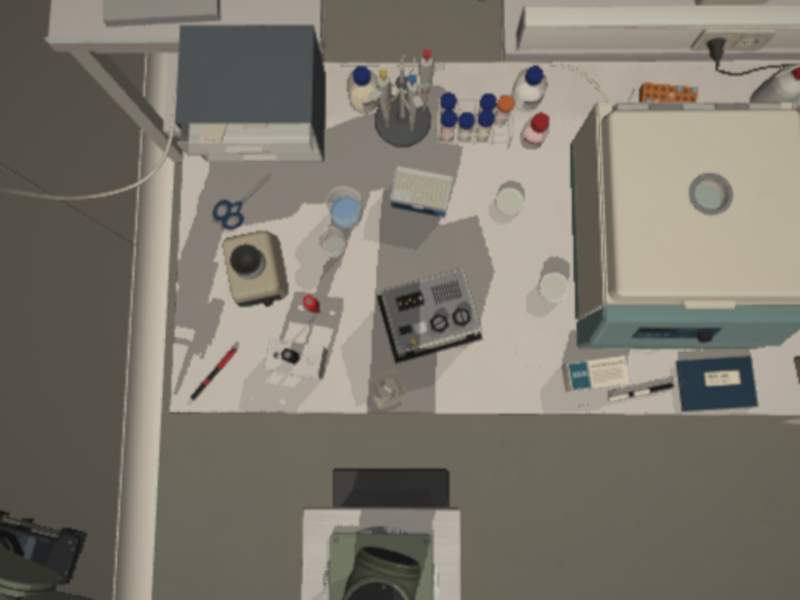

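View pics/side0b.png

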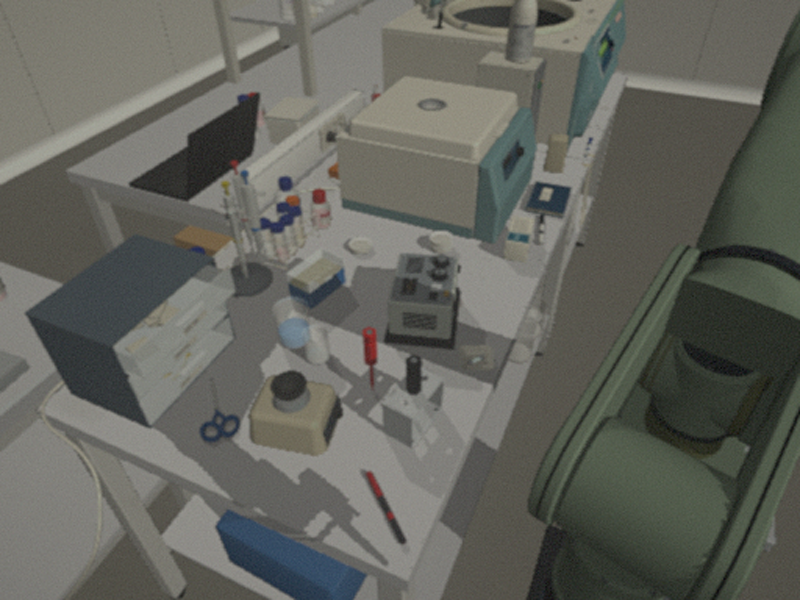

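Top view (800-px scale): black driver at (290,354), red one at (311,303), supply around (430,312), with its collars at (439,323) and (461,317). Side view: black handle from (413,358) to (413,392), collars near (440,265).

```bash
cat >> h.py <<'E'
def cam(f):
    F=f["image"].shape[0]/2/np.tan(np.radians(f["fovy"]/2)); R=Ro.from_euler("xyz",f["attitude"],degrees=True).as_matrix()
    return F,R,np.array(f["eye"])
def ray(f,u,v):
    F,R,e=cam(f); d=R@np.array([(u-f["cx"])/F,-(v-f["cy"])/F,-1]); return e,d/np.linalg.norm(d)
def onz(f,u,v,z):
    e,d=ray(f,u,v); return e+d*(z-e[2])/d[2]
def proj(f,p):
    F,R,e=cam(f); q=R.T@(np.asarray(p,float)-e); return np.array([f["cx"]-F*q[0]/q[2], f["cy"]+F*q[1]/q[2]])
def tri(f1,p1,f2,p2):
    A=np.zeros((3,3));b=np.zeros(3);L=[]
    for f,p in((f1,p1),(f2,p2)):
        e,d=ray(f,*p); P=np.eye(3)-np.outer(d,d); A+=P;b+=P@e; L.append((P,e))
    x=np.linalg.solve(A,b); return x,[np.linalg.norm(P@(x-e)) for P,e in L]
def toolmove(p,yaw=None):
    """shift (m) in tool axes from commanded (measured) pose to world point p"""
    s=env.state(); R=Ro.from_euler("xyz",s["ee_rot"],degrees=True).as_matrix()
    return R.T@(np.asarray(p)-s["ee_pos"])/1000
E
python3 - <<'E'
from h import *
T=np.load("pics/top0.npy",allow_pickle=True).item();S=np.load("pics/side0.npy",allow_pickle=True).item()
k=.64
for n,u,v,z in(("driver top",290,354,161),("red",311,303,161),("c1",439,323,124),("c2",461,317,124),("stand corner",267,372,85),("stand c",325,376,85),("stand c",330,345,85)):
    print(n,onz(T,u*k,v*k,z).round(1))
print(tri(T,(290*k,354*k),S,(413*k,358*k)))
for n,p in (("T",T),("S",S)):
    im=p["image"]; g=im.max(axis=2)
    x0,y0=(150,190) if n=="T" else (225,200)
    sub=g[y0:y0+65,x0:x0+75]; m=(sub<60).astype(np.uint8)
    c,l,st,ce=cv2.connectedComponentsWithStats(m)
    for i in range(1,c):
        if st[i,4]>15: print(n,st[i]+[x0,y0,0,0,0],ce[i]+[x0,y0])
rows=[]
for f,(u,v,w,h) in((T,(150,170,180,90)),(S,(220,150,100,150))):
    c=f["image"][v:v+h,u:u+w]; rows.append(cv2.resize(c,None,fx=4,fy=4,interpolation=cv2.INTER_CUBIC))
cv2.imwrite("pics/tc.png",rows[0]); cv2.imwrite("pics/sc.png",rows[1])
E
```

```text
driver top [449.4 164.7 161. ]
red [545.8 127.5 161. ]
c1 [ 512.8 -115.3  124. ]
c2 [ 524.5 -157.7  124. ]
stand corner [419.8 221.8  85. ]
stand c [412.3 107.2  85. ]
stand c [473.4  98.5  85. ]
(array([451.37028506, 165.8609601 , 157.20440791]), [np.float64(1.7402502440941099), np.float64(1.7402502440940195)])
T [154 190  25   5  55] [167.36363636 192.16363636]
T [184 224   7   8  37] [187.43243243 228.13513514]
S [258 201  21   7  49] [266.65306122 203.83673469]
S [246 200  46  24 307] [270.62214984 216.69055375]
S [265 206  12   4  18] [270.83333333 207.44444444]
S [260 228   9  24 173] [264.33526012 240.38150289]
```

View pics/tc.png

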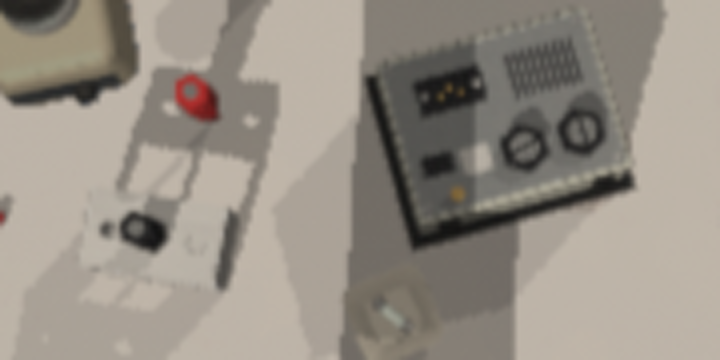

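Crop: the stand with the black driver is at (140,230). The right collar at (582,130) has its slot roughly along the panel's x and looks released. The left one at (525,147) is turned across and looks locked. Now I'll get the wrist camera's mounting.

```bash
python3 - <<'E'
from h import *
f=grab("wrist"); s=env.state()
R=Ro.from_euler("xyz",s["ee_rot"],degrees=True).as_matrix()
Rc=Ro.from_euler("xyz",f["attitude"],degrees=True).as_matrix()
print(f["fovy"],f["cx"],f["cy"]); print("eye in tool",R.T@(f["eye"]-s["ee_pos"])); print("look dir in tool",R.T@(-Rc[:,2]), "right",R.T@Rc[:,0])
print(s["ee_pos"],toolmove([451,165,300]))
E
```

```text
64.3115707107233 254.79609098949288 195.11540562259898
eye in tool [  70.83150952   -0.26300279 -169.53556562]
look dir in tool [-2.49899658e-01 -2.41970159e-04  9.68271709e-01] right [-1.54803625e-04  9.99999966e-01  2.09946006e-04]
[130.89537829 559.51433495 213.32174383] [-0.40155968 -0.31133133 -0.08628021]
```

{"name": "send_rows", "arguments": {"targets": "-0.03 -0.024 -0.03 0 0 0 100;-0.065 -0.048 -0.05 0 0 0 100;-0.1 -0.072 -0.065 0 0 0 100;-0.13 -0.1 -0.086 0 0 0 100;-0.16 -0.124 -0.086 0 0 0 100;-0.19 -0.148 -0.086 0 0 0 100;-0.22 -0.172 -0.086 0 0 0 100;-0.25 -0.196 -0.086 0 0 0 100;-0.28 -0.22 -0.086 0 0 0 100;-0.31 -0.244 -0.086 0 0 0 100;-0.34 -0.268 -0.086 0 0 0 100;-0.37 -0.29 -0.086 0 0 0 100"}}

```text
time_s: 1.15
ee_pos: [425.8, 191.2, 300.0]
ee_rot: [180.0, -0.0, 166.8]
force: [0.5, -0.3, 0.6]
gripper_width: 90.8
gripper_force: 0.0
```

{"name": "send_rows", "arguments": {"targets": "-0.032 -0.022 0 0 0 0 60;-0.032 -0.022 0 0 0 0 60;-0.032 -0.022 0 0 0 0 60;-0.032 -0.022 0 0 0 0 60"}}

```text
time_s: 1.48
ee_pos: [450.9, 164.6, 299.6]
ee_rot: [180.0, -0.1, 166.8]
force: [0.8, 0.1, 0.4]
gripper_width: 67.1
gripper_force: 0.0
```

```bash
python3 - <<'E'
from h import *
s=env.state(); print(s["time_s"],s["ee_pos"],s["ee_rot"],s["qpos"],s["qvel"].max())
f=grab("wrist"); np.save("pics/w1.npy",f,allow_pickle=True); cv2.imwrite("pics/w1.png",cv2.resize(f["image"],(800,600),interpolation=cv2.INTER_CUBIC))
print(proj(f,[451,165,161]),proj(f,[451,165,85]))
E
```

```text
1.4833 [450.93074771 164.63308036 299.62040518] [ 1.79995402e+02 -7.14570541e-02  1.66796310e+02] [ 1.86551154e+01  7.06710362e+00  9.22419302e+01  4.21708150e-02
  8.07492338e+01 -5.81479920e+01] 1.7408690280275547
[255.38879324 187.09914535] [255.27050221 173.80705473]
```

View pics/w1.png

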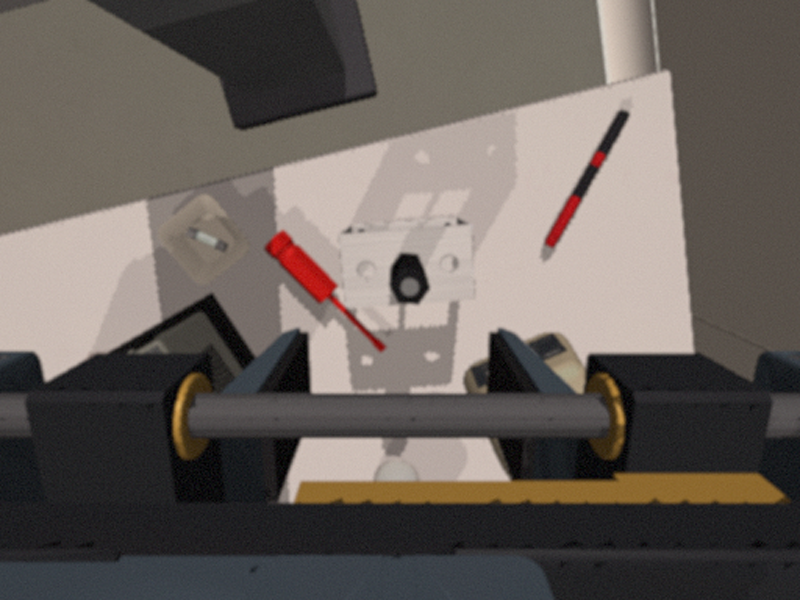

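Wrist view: black handle end at (410,285), two free stand holes at (366,268) and (449,262). The red driver lies from (280,245) to (383,348), so I'm checking whether it has moved since the start. I'll also measure the hex and stand orientation.

```bash
python3 - <<'E'
from h import *
old={n:np.load(f"pics/{n}0.npy",allow_pickle=True).item() for n in("top","side")}
new={n:grab(n) for n in("top","side")}
def red(f):
    im=f["image"].astype(int); m=((im[...,2]>110)&(im[...,1]<60)&(im[...,0]<70)).astype(np.uint8)
    c,l,st,ce=cv2.connectedComponentsWithStats(m); return [(st[i].tolist(),ce[i].round(1).tolist()) for i in range(1,c) if st[i,4]>8]
for n in old: print(n,red(old[n]),"\n  new",red(new[n]))
w=np.load("pics/w1.npy",allow_pickle=True).item(); print("w",red(w))
o=[(0,0)]
im=w["image"]; c=im[120:220,200:320]; c=cv2.resize(c,None,fx=5,fy=5,interpolation=cv2.INTER_CUBIC)
t=new["side"]["image"][190:310,210:330]; t=cv2.resize(t,None,fx=4.17,fy=4.17,interpolation=cv2.INTER_CUBIC)[:500,:]
cv2.imwrite("pics/mix.png",cv2.resize(np.hstack([c,t[:500]]),(800,364)))
k=.64
for a in [(410,288),(366,268),(449,262)]:
    print(a,onz(w,a[0]*k,a[1]*k,161 if a[0]==410 else 85))
E
```

```text
top [([272, 33, 3, 4, 11], [272.9, 34.4]), ([341, 73, 10, 10, 78], [345.8, 77.5]), ([195, 191, 7, 9, 33], [199.0, 195.3]), ([139, 223, 12, 13, 34], [144.5, 229.0])] 
  new [([272, 33, 3, 4, 10], [272.8, 34.5]), ([341, 73, 10, 11, 80], [345.7, 77.7]), ([215, 223, 15, 22, 140], [222.0, 233.2]), ([139, 229, 7, 7, 19], [142.1, 231.7])]
side [([201, 122, 7, 4, 15], [204.1, 123.3]), ([233, 210, 7, 20, 68], [237.3, 219.3]), ([236, 303, 8, 14, 31], [239.6, 309.7])] 
  new [([201, 122, 6, 5, 17], [204.1, 123.2]), ([281, 238, 13, 8, 68], [288.2, 241.3]), ([236, 303, 8, 14, 31], [239.5, 309.9])]
w [([378, 97, 9, 10, 55], [382.4, 101.3]), ([349, 125, 23, 33, 227], [359.9, 140.7]), ([170, 149, 76, 75, 903], [197.5, 175.9])]
(410, 288) [449.78950189 172.72213693 161.        ]
(366, 268) [441.99722986 139.59192946  85.        ]
(449, 262) [452.63359049 206.47467101  85.        ]
```

View pics/mix.png

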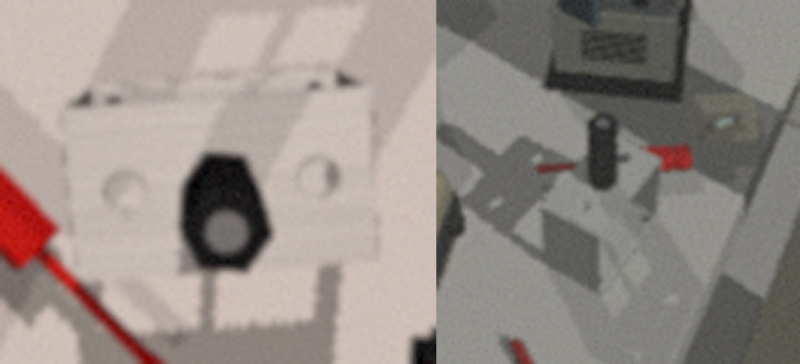

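The red driver has changed place since the first pictures. It was never near my path, so it fell on its own, and it now lies on the bench clear of the stand. The black handle's top hexagon has its vertices left and right in the wrist image, so I'll measure the edges exactly.

```bash
python3 - <<'E'
from h import *
w=np.load("pics/w1.npy",allow_pickle=True).item(); T=np.load("pics/top0.npy",allow_pickle=True).item();S=np.load("pics/side0.npy",allow_pickle=True).item()
print("red t0",tri(T,(199,195.3),S,(237.3,219.3)))
print("top holes mid",onz(T,187.75,228.9,85), onz(T,107/4+150,227,85),onz(T,195/4+150,170+243/4,85))
x0,y0,k=230,150,8
g=cv2.resize(w["image"][y0:y0+50,x0:x0+60].max(2),None,fx=k,fy=k,interpolation=cv2.INTER_CUBIC)
m=((g<70)*255).astype(np.uint8)
cs=max(cv2.findContours(m,0,cv2.CHAIN_APPROX_NONE)[0],key=cv2.contourArea)
hull=cv2.convexHull(cs); P=cv2.approxPolyDP(hull,6,True)[:,0]/k+[x0-.44,y0-.44]
print(P.round(1).tolist())
pts=[onz(w,*p,161) for p in P]
for i in range(len(P)):
    a,b=pts[i],pts[(i+1)%len(P)]; d=b-a; print(a[:2].round(1),"edge len",np.hypot(*d[:2]).round(1),"yaw",np.degrees(np.arctan2(d[1],d[0])).round(1)%180)
# gray disc
m=((g>75)&(g<150)).astype(np.uint8); m=cv2.morphologyEx(m,cv2.MORPH_OPEN,np.ones((9,9)))
f=np.zeros_like(m); cv2.drawContours(f,[cs],-1,1,-1); m&=cv2.erode(f,np.ones((9,9)))
c,l,st,ce=cv2.connectedComponentsWithStats(m)
for i in range(1,c): q=ce[i]/k+[x0-.44,y0-.44]; print("disc",st[i,4],q,onz(w,*q,161))
E
```

```text
red t0 (array([548.81044964, 133.16328573, 124.06679404]), [np.float64(1.7223632441130872), np.float64(1.722363244113297)])
top holes mid [448.13907867 170.47152724  85.        ] [453.90877569 204.67420052  85.        ] [442.53562057 136.34534924  85.        ]
[[257.1, 162.3], [265.8, 163.2], [270.7, 173.4], [273.4, 183.9], [266.8, 193.1], [255.1, 192.7], [250.3, 183.9], [250.9, 170.3]]
[426.3 172.5] edge len 8.9 yaw 71.0
[429.2 181. ] edge len 11.7 yaw 12.5
[440.6 183.5] edge len 11.4 yaw 2.0
[452.  183.9] edge len 11.8 yaw 132.0
[459.9 175.1] edge len 12.2 yaw 74.9
[456.7 163.3] edge len 10.5 yaw 14.599999999999994
[446.5 160.7] edge len 14.2 yaw 164.0
[432.8 164.6] edge len 10.3 yaw 129.5
disc 6990 [261.81352289 183.26407725] [448.56407268 172.38107393 161.        ]
```

{"name": "send_rows", "arguments": {"targets": "0.0044 0.0069 0 0 0 6.7 60;0.0044 0.0069 0 0 0 13.4 60;0.0044 0.0069 0 0 0 20 60;0.0044 0.0069 0.03 0 0 26.7 60;0.0044 0.0069 0.06 0 0 33.3 60;0.0044 0.0069 0.09 0 0 33.3 60;0.0044 0.0069 0.115 0 0 33.3 60;0.0044 0.0069 0.115 0 0 33.3 60"}}

```text
time_s: 2.3
ee_pos: [444.6, 172.1, 180.6]
ee_rot: [-179.5, -0.2, 133.7]
force: [0.2, -0.2, -0.7]
gripper_width: 54.9
gripper_force: 0.0
```

```bash
python3 - <<'E'
from h import *
s=env.state(); print(s["ee_pos"],s["ee_rot"])
f=grab("wrist"); np.save("pics/w2.npy",f,allow_pickle=True)
x0,y0,k=190,130,8
im=f["image"]; g=cv2.resize(im[y0:y0+90,x0:x0+120].max(2),None,fx=k,fy=k,interpolation=cv2.INTER_CUBIC)
m=((g<70)*255).astype(np.uint8)
for c in cv2.findContours(m,0,2)[0]:
    if cv2.contourArea(c)>3000:
        P=cv2.approxPolyDP(cv2.convexHull(c),6,True)[:,0]/k+[x0-.44,y0-.44]; print(cv2.contourArea(c),P.round(1).tolist())
        pts=[onz(f,*p,161) for p in P]
        for i in range(len(P)):
            a,b=pts[i],pts[(i+1)%len(P)]; d=b-a; print(a[:2].round(1),np.hypot(*d[:2]).round(1),np.degrees(np.arctan2(d[1],d[0])).round(1)%180)
cv2.imwrite("pics/w2.png",cv2.resize(im[90:280,120:390],(800,563),interpolation=cv2.INTER_CUBIC))
print(proj(f,[448.2,172.3,161]))
E
```

```text
[444.60722484 172.0826786  180.57779315] [-179.47127387   -0.24541249  133.65887221]
4046.5 [[196.1, 218.8], [200.1, 211.3], [206.8, 213.9], [206.9, 219.4]]
[412.3 149.2] 5.9 104.7
[410.8 154.9] 4.7 21.3
[415.2 156.6] 3.8 132.7
[417.8 153.8] 7.1 40.400000000000006
52455.0 [[248.1, 194.1], [260.7, 187.6], [271.8, 194.3], [274.8, 202.2], [278.1, 219.4], [244.3, 219.4]]
[425.4 184.9] 9.1 71.6
[428.3 193.6] 8.4 11.9
[436.5 195.3] 5.6 154.6
[441.6 192.9] 11.9 144.8
[451.3 186.1] 22.0 43.80000000000001
[435.4 170.8] 17.3 125.2
[260.01470397 230.62843   ]
```

View pics/w2.png

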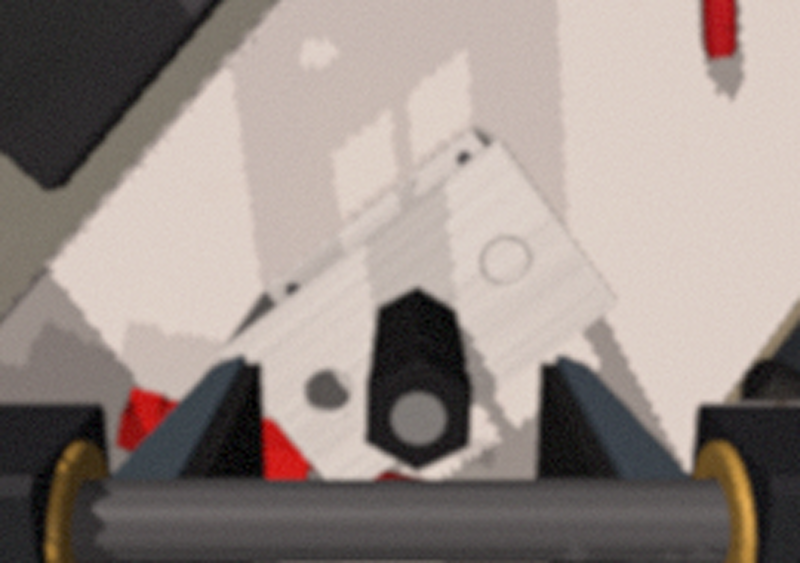

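The driver's flats face the two fingers squarely, and the handle end at (417,417) matches its computed position. I'm going down now.

{"name": "send_rows", "arguments": {"targets": "0 0 0.015 0 0 0 60;0 0 0.03 0 0 0 60;0 0 0.045 0 0 0 60;0 0 0.06 0 0 0 60;0 0 0.06 0 0 0 60;0 0 0.06 0 0 0 60"}}

```text
time_s: 2.85
ee_pos: [449.3, 173.0, 126.3]
ee_rot: [179.9, 0.0, 133.6]
force: [-0.2, 0.2, 0.5]
gripper_width: 55.1
gripper_force: 0.0
```

{"name": "send_rows", "arguments": {"targets": "0 -0.0005 0.01 0 0 0 60;0 -0.0005 0.021 0 0 0 60;0 -0.0005 0.021 0 0 0 60;0 -0.0005 0.021 0 0 0 30;0 -0.0005 0.021 0 0 0 18;0 -0.0005 0.021 0 0 0 18;0 -0.0005 0.021 0 0 0 18;0 -0.0005 0.021 0 0 0 18;0 -0.0005 0.021 0 0 0 10;0 -0.0005 0.021 0 0 0 10;0 -0.0005 0.021 0 0 0 10;0 -0.0005 0.021 0 0 0 10", "grip_force": 40}}

```text
time_s: 3.85
ee_pos: [448.7, 172.1, 104.5]
ee_rot: [179.9, 0.0, 133.5]
force: [-0.0, 0.1, 5.6]
gripper_width: 23.6
gripper_force: 40.0
```

{"name": "send_rows", "arguments": {"targets": "0 0 -0.008 0 0 0 10;0 0 -0.016 0 0 0 10;0 0 -0.026 0 0 0 10;0 0 -0.04 0 0 0 10;0 0 -0.055 0 0 0 10;0 0 -0.07 0 0 0 10;0 0 -0.085 0 0 0 10;0 0 -0.1 0 0 0 10;0 0 -0.12 0 0 0 10;0 0 -0.14 0 0 0 10;0 0 -0.155 0 0 0 10;0 0 -0.155 0 0 0 10"}}

```text
time_s: 4.85
ee_pos: [449.7, 172.4, 262.4]
ee_rot: [179.7, 0.2, 133.5]
force: [0.6, -0.5, -1.4]
gripper_width: 23.8
gripper_force: 40.0
```

```bash
python3 - <<'E'
from h import *
s=env.state(); print(s["ee_pos"],s["ee_rot"],s["force"],s["gripper_width"])
f=grab("wrist"); np.save("pics/w3.npy",f,allow_pickle=True)
R=Ro.from_euler("xyz",s["ee_rot"],degrees=True).as_matrix()
tip=s["ee_pos"]+R@np.array([0,0,97]); print("tip",tip,proj(f,tip)); 
u,v=proj(f,tip).astype(int)
im=f["image"]; c=im[v-45:v+45,u-60:u+60]
a=cv2.resize(c,None,fx=6,fy=6,interpolation=cv2.INTER_CUBIC); cv2.imwrite("pics/w3.png",a)
E
```

```text
[449.71763099 172.3702995  262.35078794] [1.79657326e+02 1.52020356e-01 1.33528082e+02] [ 0.61468323 -0.54799382 -1.43287621] 23.80247622577129
tip [450.31549546 172.58324638 165.35286419] [255.42642929 197.02406159]
```

View pics/w3.png

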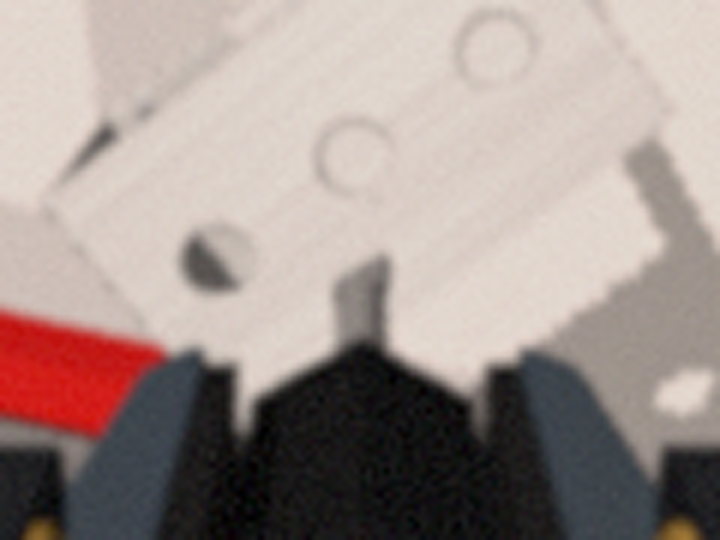

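Crop: middle hole at (354,158). The blade end runs from (335,287) to (388,257), centred at (361,272) as computed, so the tool hangs straight and the blade's yaw is the tool yaw minus 60°. Next I'll go over beside the supply and turn the tool to yaw about 75.

{"name": "send_rows", "arguments": {"targets": "-0.008 -0.005 0 0 0 3 10;-0.028 -0.018 0 0 0 8 10;-0.056 -0.037 0 0 0 14 10;-0.084 -0.055 0 0 0 20 10;-0.112 -0.074 0 0 0 26 10;-0.14 -0.092 0 0 0 32 10;-0.168 -0.11 0 0 0 38 10;-0.196 -0.129 0 0 0 44 10;-0.224 -0.147 0 0 0 50 10;-0.252 -0.166 0 0 0 55 10;-0.28 -0.184 0 0 0 58.5 10;-0.3 -0.197 0 0 0 58.5 10"}}

```text
time_s: 5.9
ee_pos: [511.4, -183.8, 257.1]
ee_rot: [-179.8, 0.0, 74.8]
force: [0.3, 0.4, -1.4]
gripper_width: 23.7
gripper_force: 40.0
```

{"name": "send_rows", "arguments": {"targets": "0.0 -0.011 0 0 0 0 10;0.0 -0.011 0 0 0 0 10;0.0 -0.011 0 0 0 0 10;0 -0.011 0 0 0 0 10"}}

```text
time_s: 6.23
ee_pos: [501.1, -177.4, 258.4]
ee_rot: [-179.9, -0.0, 75.1]
force: [-0.7, -0.1, -1.7]
gripper_width: 23.9
gripper_force: 40.0
```

```bash
python3 - <<'E'
from h import *
s=env.state(); print(s["ee_pos"],s["ee_rot"],s["force"],s["gripper_width"],s["qpos"])
f=grab("wrist"); np.save("pics/w4.npy",f,allow_pickle=True)
R=Ro.from_euler("xyz",s["ee_rot"],degrees=True).as_matrix()
tip=s["ee_pos"]+R@np.array([0,0,97]); print("tip",tip,proj(f,tip)); print(proj(f,[524.5,-157.7,124]),proj(f,[512.8,-115.3,124]))
im=f["image"]; a=cv2.resize(im[20:220,130:380],(750,600),interpolation=cv2.INTER_CUBIC); cv2.imwrite("pics/w4.png",a)
E
```

```text
[ 501.13999139 -177.42643884  258.44616098] [-1.79946978e+02 -3.28264062e-02  7.50914272e+01] [-0.654263   -0.11953974 -1.67935784] 23.92293785785036 [-2.07530166e+01  1.29442433e+01  9.07139881e+01  2.80431564e-02
  7.63978595e+01 -5.85106745e+00]
tip [ 501.06754595 -177.34964099  161.44621844] [255.50309036 196.30453117]
[273.05530084 162.64122712] [250.72593088 123.70310184]
```

View pics/w4.png

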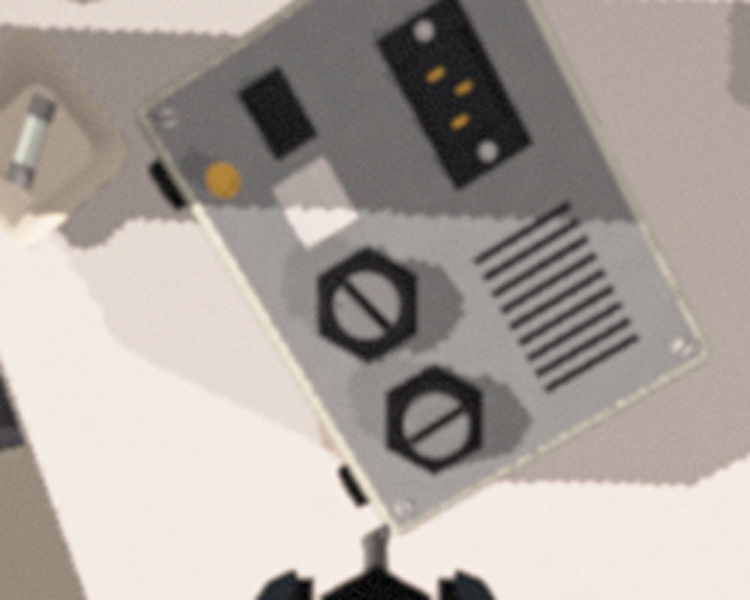

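Picture: the near holder is at (435,420) with its slot running (410,442)–(465,407) along the panel's x, so it is the released one. The far one at (367,305) has its slot across, so it is locked. The blade end at (377,530) is nearly parallel to the released slot.

```bash
cat > slot.py <<'E'
from h import *
def measure(f,zt=129.5,box=(250,135,300,185),k=8):
    x0,y0,x1,y1=box
    g=cv2.resize(f["image"][y0:y1,x0:x1].max(2),None,fx=k,fy=k,interpolation=cv2.INTER_CUBIC)
    px=lambda p:np.asarray(p)/k+[x0-.44,y0-.44]
    m=(g<85).astype(np.uint8)
    cs=[c for c in cv2.findContours(m,0,1)[0] if 20000<cv2.contourArea(c)<80000]
    c=max(cs,key=cv2.contourArea); h=cv2.convexHull(c); M=cv2.moments(h); cc=px([M["m10"]/M["m00"],M["m01"]/M["m00"]])
    fill=np.zeros_like(m); cv2.drawContours(fill,[h],-1,1,-1)
    gray=((g>=95)&(fill>0)).astype(np.uint8); gray&=cv2.erode(fill,np.ones((25,25),np.uint8))
    pts=cv2.findNonZero(gray); hh=cv2.convexHull(pts); e=cv2.fitEllipse(hh); ec=px(e[0])
    inner=np.zeros_like(m); cv2.ellipse(inner,(e[0],(e[1][0]*.86,e[1][1]*.86),e[2]),1,-1)
    sl=cv2.findNonZero(((g<110)&(inner>0)).astype(np.uint8))
    vx,vy,a,b=cv2.fitLine(sl,cv2.DIST_HUBER,0,.01,.01).ravel(); sc=px([a,b])
    P=onz(f,*sc,zt);Q=onz(f,*(sc+8*np.array([vx,vy])),zt);d=Q-P
    print("collar px",cc,onz(f,*cc,123.5).round(1)); print("carrier px",ec,np.array(e[1])/k,onz(f,*ec,zt).round(1)); print("slot mid",sc,P.round(1),"yaw",np.degrees(np.arctan2(d[1],d[0]))%180,"n",len(sl))
E
python3 - <<'E'
from slot import *
f=np.load("pics/w4.npy",allow_pickle=True).item(); measure(f)
g=f["image"].max(2)[188:204,245:266]; print(g)
E
```

```text
collar px [274.68182572 159.24893725] [ 526.9 -154.9  123.5]
carrier px [274.8469606  161.38247925] [21.74681091 22.18564796] [ 526.4 -156.1  129.5]
slot mid [274.88192039 161.46335655] [ 526.4 -156.2  129.5] yaw 18.183773058785032 n 3982
[[245 245 232 177 133 136 168 201 225 229 232 229 220 194 175 167 185 198
  188 187 192]
 [243 246 242 227 208 214 233 240 239 236 232 232 229 212 178 175 188 208
  197 182 187]
 [243 244 244 241 239 242 243 246 244 238 232 231 232 225 194 178 182 201
  199 182 172]
 [243 243 244 245 244 244 245 244 243 242 236 231 230 228 204 180 174 185
  189 179 174]
 [244 244 243 243 243 244 244 243 244 244 240 232 228 226 216 197 175 171
  172 171 172]
 [244 243 243 244 243 244 243 243 243 245 243 235 227 223 221 211 193 173
  167 166 175]
 [243 243 243 242 242 244 244 244 243 245 241 230 206 190 203 220 210 185
  174 177 182]
 [244 244 244 244 243 244 244 245 242 236 225 197 165 143 167 209 220 206
  191 193 197]
 [244 243 243 242 244 244 243 236 230 203 168 140 121 113 146 204 228 220
  210 201 199]
 [244 243 243 243 244 242 233 214 184 148 117 104 116 115 143 200 226 223
  212 208 212]
 [243 243 243 244 242 234 202 168 135 113  90  96 113 119 151 209 230 232
  227 227 234]
 [243 243 244 244 239 219 174 144 121 100  88  89  97 110 164 224 241 242
  241 241 242]
 [242 243 244 245 239 204 159 135 122 102  85  79  84 116 180 233 245 244
  244 243 244]
 [243 243 243 244 240 211 163 139 123 104  86  79  85 126 197 237 244 244
  243 244 243]
 [244 244 244 245 240 223 174 140 120 103  88  78  84 134 210 241 245 245
  243 244 243]
 [244 243 243 244 245 230 191 146 123 101  85  81  84 136 210 242 245 244
  244 242 243]]
```

{"name": "send_rows", "arguments": {"targets": "0.009 0.006 0 0 0 -1 10;0.018 0.0125 0 0 0 -2 10;0.0271 0.0189 0 0 0 -3.1 10;0.0271 0.0189 0.01 0 0 -3.1 10;0.0271 0.0189 0.019 0 0 -3.1 10;0.0271 0.0189 0.019 0 0 -3.1 10;0.0271 0.0189 0.019 0 0 -3.1 10;0.0271 0.0189 0.019 0 0 -3.1 10"}}

```text
time_s: 6.95
ee_pos: [526.5, -157.3, 239.7]
ee_rot: [-180.0, -0.0, 78.1]
force: [0.4, -0.4, -0.6]
gripper_width: 23.8
gripper_force: 40.0
```

```bash
python3 - <<'E'
from h import *
s=env.state(); print(s["ee_pos"],s["ee_rot"],s["force"],s["torque"],s["qvel"].round(2))
f=grab("wrist"); np.save("pics/w5.npy",f,allow_pickle=True)
R=Ro.from_euler("xyz",s["ee_rot"],degrees=True).as_matrix()
tip=s["ee_pos"]+R@np.array([0,0,97]); print("tip",tip,proj(f,tip)); print(proj(f,[526.4,-156.1,129.5]))
im=f["image"]; a=cv2.resize(im[155:225,210:300],(771,600),interpolation=cv2.INTER_CUBIC); cv2.imwrite("pics/w5.png",a)
E
```

```text
[ 526.45117743 -157.29945276  239.66623335] [-1.79963953e+02 -1.28704974e-03  7.81129178e+01] [ 0.4296574  -0.41043144 -0.6068208 ] [-0.09837946  0.10231046 -0.03616137] [-0.16 -0.38 -0.75  0.   -0.04 -0.07]
tip [ 526.39190905 -157.28475022  142.66625257] [255.48673656 196.33512323]
[255.22167699 191.59813585]
```

View pics/w5.png

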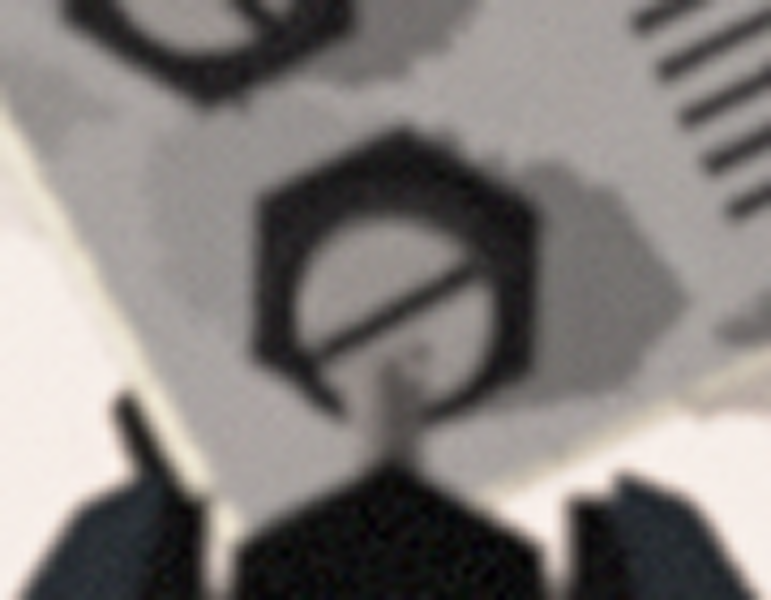

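Close view: slot from (315,360) to (480,268), blade end at about (390,355) as predicted. I'll fit the slot line here for the last fraction of a millimetre.

```bash
python3 - <<'E'
from h import *
f=np.load("pics/w5.npy",allow_pickle=True).item()
F,Rc,eye=cam(f); x0,y0,k=246,184,8
g=cv2.resize(f["image"].max(2)[y0:y0+15,x0:x0+20],None,fx=k,fy=k,interpolation=cv2.INTER_CUBIC).astype(float)
# column-wise dark centroid along predicted slot
P=[]
for u in np.arange(249,265,.5):
    vp=155+(360-((u-210)*8.567-315)*92/165)/8.567
    if u>262.5 : continue
    rows=np.arange(vp-2.2,vp+2.2,.1); vals=cv2.remap(f["image"].max(2).astype(np.float32),np.full((len(rows),1),u,np.float32),rows.astype(np.float32)[:,None],cv2.INTER_LINEAR).ravel()
    wgt=np.clip(np.percentile(vals,70)-vals,0,None)**2
    P.append((u,(wgt*rows).sum()/wgt.sum()))
P=np.array(P); c=np.polyfit(P[:,0],P[:,1],1); print("fit",c,np.abs(np.polyval(c,P[:,0])-P[:,1]).max())
for zt in(126.5,129.5,132.5):
    a=onz(f,252,np.polyval(c,252),zt);b=onz(f,260,np.polyval(c,260),zt);d=(b-a)[:2]; yaw=np.degrees(np.arctan2(d[1],d[0])); n=np.array([-d[1],d[0]])/np.hypot(*d)
    print(zt,"yaw",yaw,"perp offset of slot from (526.4,-156.1):",n@(a[:2]-[526.4,-156.1]),"from tip",n@(a[:2]-[526.39,-157.28]),n)
E
```

```text
fit [ -0.56359772 335.25028108] 0.14983339883687563
126.5 yaw 18.246274948973134 perp offset of slot from (526.4,-156.1): -0.4779666291316482 from tip 0.639571341788333 [-0.31310206  0.94971948]
129.5 yaw 18.246274948973298 perp offset of slot from (526.4,-156.1): 0.1598426374431311 from tip 1.2773806083631112 [-0.31310206  0.94971948]
132.5 yaw 18.246274948973458 perp offset of slot from (526.4,-156.1): 0.7976519040179081 from tip 1.9151898749378873 [-0.31310206  0.94971948]
```

The height uncertainty of the carrier costs up to ±0.6 mm sideways. A view with the camera straight above the carrier removes that.

{"name": "send_rows", "arguments": {"targets": "-0.02 0 0 0 0 0 10;-0.045 0 0 0 0 0 10;-0.068 0 0 0 0 0 10;-0.068 0 0 0 0 0 10;-0.068 0 0 0 0 0 10;-0.068 0 0 0 0 0 10;-0.068 0 0 0 0 0 10"}}

```text
time_s: 7.58
ee_pos: [512.8, -223.0, 240.1]
ee_rot: [180.0, -0.0, 78.2]
force: [0.0, -0.1, -1.1]
gripper_width: 23.5
gripper_force: 40.0
```

```bash
python3 - <<'E'
from slot import *
s=env.state(); print(s["ee_pos"],s["ee_rot"],s["qvel"].round(2))
f=grab("wrist"); np.save("pics/w6.npy",f,allow_pickle=True); print(f["eye"])
p=proj(f,[526.4,-156.5,129]); u,v=p.round().astype(int); print(p)
measure(f,129,(u-30,v-30,u+30,v+30)); measure(f,132,(u-30,v-30,u+30,v+30))
E
```

```text
[ 512.82343371 -223.04704258  240.12566305] [ 1.79981877e+02 -2.77385771e-02  7.81552531e+01] [ 0.43  0.07  0.11 -0.2  -0.07 -0.01]
[ 526.6847986  -154.40173285  409.79889798]
[255.03266817 118.74204674]
collar px [255.95559328 118.61449125] [ 527.2 -156.6  123.5]
carrier px [255.236054   118.93630272] [23.67222977 24.05314827] [ 526.5 -156.7  129. ]
slot mid [255.24921852 118.97133118] [ 526.5 -156.7  129. ] yaw 18.49543417939693 n 6050
collar px [255.95559328 118.61449125] [ 527.2 -156.6  123.5]
carrier px [255.236054   118.93630272] [23.67222977 24.05314827] [ 526.5 -156.7  132. ]
slot mid [255.24921852 118.97133118] [ 526.5 -156.7  132. ] yaw 18.495434179397016 n 6050
```

The straight-down view puts the slot at (526.5, −156.7) with yaw 18.4, which implies a carrier top at about 126–127 mm. I'll go back above it and lower slowly.

{"name": "send_rows", "arguments": {"targets": "0.02 0 0 0 0 0 10;0.045 0 0 0 0 0 10;0.0686 0 0 0 0 0 10;0.0686 0 0 0 0 0 10;0.0686 0 0.006 0 0 0 10;0.0686 0 0.01 0 0 0 10;0.0686 0 0.01 0 0 0 10;0.0686 0 0.01 0 0 0 10;0.0686 0 0.01 0 0 0 10"}}

```text
time_s: 8.38
ee_pos: [526.7, -157.2, 229.8]
ee_rot: [-180.0, 0.0, 78.1]
force: [-0.4, -0.7, -1.0]
gripper_width: 24.2
gripper_force: 40.0
```

{"name": "send_rows", "arguments": {"targets": "0 0 0.001 0 0 0 10;0 0 0.002 0 0 0 10;0 0 0.003 0 0 0 10;0 0 0.004 0 0 0 10;0 0 0.005 0 0 0 10;0 0 0.005 0 0 0 10"}}

```text
time_s: 8.88
ee_pos: [526.7, -156.5, 224.6]
ee_rot: [-180.0, -0.0, 78.1]
force: [0.1, -0.0, -0.3]
gripper_width: 23.8
gripper_force: 40.0
```

{"name": "send_rows", "arguments": {"targets": "0 0 0.0005 0 0 0 10;0 0 0.001 0 0 0 10;0 0 0.0015 0 0 0 10;0 0 0.002 0 0 0 10;0 0 0.002 0 0 0 10"}}

```text
time_s: 9.3
ee_pos: [526.8, -156.5, 222.8]
ee_rot: [-180.0, -0.0, 78.1]
force: [-0.5, 0.5, -1.3]
gripper_width: 23.8
gripper_force: 40.0
```

{"name": "send_rows", "arguments": {"targets": "0 0 0.0005 0 0 0 10;0 0 0.001 0 0 0 10;0 0 0.001 0 0 0 10"}}

```text
time_s: 9.55
ee_pos: [526.8, -156.5, 221.8]
ee_rot: [-180.0, -0.0, 78.1]
force: [0.5, -0.6, -0.3]
gripper_width: 23.6
gripper_force: 40.0
```

{"name": "send_rows", "arguments": {"targets": "0 0 0.0005 0 0 0 10;0 0 0.001 0 0 0 10;0 0 0.001 0 0 0 10"}}

```text
time_s: 9.8
ee_pos: [526.8, -156.5, 220.8]
ee_rot: [-180.0, -0.0, 78.1]
force: [-0.0, 0.5, -1.2]
gripper_width: 23.8
gripper_force: 40.0
```

{"name": "send_rows", "arguments": {"targets": "0 0 0.0005 0 0 0 10;0 0 0.001 0 0 0 10;0 0 0.001 0 0 0 10"}}

```text
time_s: 10.05
ee_pos: [526.9, -156.6, 219.9]
ee_rot: [180.0, -0.0, 78.1]
force: [0.2, 0.2, -1.1]
gripper_width: 23.7
gripper_force: 40.0
```

{"name": "send_rows", "arguments": {"targets": "0 0 0.0005 0 0 0 10;0 0 0.001 0 0 0 10;0 0 0.001 0 0 0 10"}}

```text
time_s: 10.3
ee_pos: [526.9, -156.6, 219.4]
ee_rot: [180.0, -0.0, 78.1]
force: [-1.3, -0.6, 2.7]
gripper_width: 24.0
gripper_force: 40.0
```

{"name": "send_rows", "arguments": {"targets": "0 0 0.0005 0 0 0 10;0 0 0.001 0 0 0 10;0 0 0.001 0 0 0 10"}}

```text
time_s: 10.55
ee_pos: [526.9, -156.5, 218.2]
ee_rot: [180.0, -0.0, 78.1]
force: [-0.6, 0.8, 4.0]
gripper_width: 24.0
gripper_force: 40.0
```

Contact at TCP 219.6, well below the carrier's lowest possible top, so the blade is in the slot and the spring has begun to give. Now I press further in.

{"name": "send_rows", "arguments": {"targets": "0 0 0.001 0 0 0 10;0 0 0.002 0 0 0 10;0 0 0.003 0 0 0 10;0 0 0.004 0 0 0 10;0 0 0.0045 0 0 0 10;0 0 0.0045 0 0 0 10"}}

```text
time_s: 11.05
ee_pos: [526.9, -156.6, 214.0]
ee_rot: [180.0, -0.0, 78.1]
force: [-1.5, 0.6, 5.7]
gripper_width: 24.1
gripper_force: 40.0
```

{"name": "send_rows", "arguments": {"targets": "0 0 0.0005 0 0 0 10;0 0 0.001 0 0 0 10;0 0 0.0015 0 0 0 10;0 0 0.0015 0 0 0 10;0 0 0.0015 0 0 0 10"}}

```text
time_s: 11.47
ee_pos: [527.0, -156.6, 212.7]
ee_rot: [179.9, -0.0, 78.1]
force: [-2.0, 0.2, 6.8]
gripper_width: 23.8
gripper_force: 40.0
```

{"name": "send_rows", "arguments": {"targets": "0 0 0.0005 0 0 0 10;0 0 0.001 0 0 0 10;0 0 0.001 0 0 0 10;0 0 0.001 0 0 0 10"}}

```text
time_s: 11.8
ee_pos: [527.0, -156.6, 211.9]
ee_rot: [179.9, -0.0, 78.1]
force: [-2.8, -0.2, 10.0]
gripper_width: 24.0
gripper_force: 40.0
```

{"name": "send_rows", "arguments": {"targets": "0 0 0.0005 0 0 0 10;0 0 0.001 0 0 0 10;0 0 0.001 0 0 0 10;0 0 0.001 0 0 0 10"}}

```text
time_s: 12.13
ee_pos: [527.0, -156.6, 211.0]
ee_rot: [179.9, 0.0, 78.1]
force: [-2.3, 0.6, 9.1]
gripper_width: 24.2
gripper_force: 40.0
```

{"name": "send_rows", "arguments": {"targets": "0 0 0.0005 0 0 0 10;0 0 0.0005 0 0 2 10;0 0 0.0005 0 0 4 10;0 0 0.0005 0 0 6 10;0 0 0.0005 0 0 8 10;0 0 0.0005 0 0 8 10"}}

```text
time_s: 12.63
ee_pos: [527.2, -156.6, 210.8]
ee_rot: [179.9, -0.0, 70.1]
force: [-2.0, 1.6, 10.0]
gripper_width: 23.7
gripper_force: 40.0
```

```bash
python3 - <<'E'
from h import *
s=env.state(); print(s["ee_pos"],s["ee_rot"],s["force"],s["torque"],s["effort"][5])
E
```

```text
[ 527.18831365 -156.62547711  210.80416798] [ 1.79893931e+02 -1.31384026e-02  7.00689638e+01] [-1.99642043  1.57926243 10.03527993] [0.09287475 0.64997935 0.06120814] 0.24106641300022602
```

{"name": "send_rows", "arguments": {"targets": "0 0 0 0 0 2 10;0 0 0 0 0 4 10;0 0 0 0 0 6 10;0 0 0 0 0 8 10;0 0 0 0 0 8 10"}}

```text
time_s: 13.05
ee_pos: [527.3, -156.6, 210.8]
ee_rot: [179.9, -0.0, 62.1]
force: [-2.5, 1.3, 10.3]
gripper_width: 24.1
gripper_force: 40.0
```

```bash
python3 - <<'E'
from h import *
s=env.state(); print(s["ee_pos"],s["ee_rot"],s["force"],s["torque"],s["effort"][5])
f=grab("wrist"); np.save("pics/w7.npy",f,allow_pickle=True)
s=env.state(); print(s["force"],s["torque"])
E
```

```text
[ 527.2618352  -156.56036563  210.80430515] [ 1.79892894e+02 -3.79541345e-02  6.20728664e+01] [-2.47146172  1.28844638 10.25561644] [0.15797243 0.61147327 0.05489491] 0.28083485551178455
[-1.86770618  0.72093131  9.5237227 ] [0.11920296 0.62346473 0.00589643]
```

```bash
cat > ang.py <<'E'
from h import *
def prof(f,c,z,r):
    a=np.arange(-180,180,5); p=np.array([proj(f,[c[0]+r*np.cos(np.radians(t)),c[1]+r*np.sin(np.radians(t)),z]) for t in a],np.float32)
    v=cv2.remap(f["image"].max(2),p[:,:1],p[:,1:],cv2.INTER_LINEAR).ravel(); return a,v
E
python3 - <<'E'
from ang import *
f=np.load("pics/w7.npy",allow_pickle=True).item()
for r in (6.5,8,9.3):
    a,v=prof(f,(526.9,-156.6),119.5,r); print(r,[(int(x),int(y)) for x,y in zip(a,v)])
E
```

```text
6.5 [(-180, 105), (-175, 91), (-170, 78), (-165, 79), (-160, 90), (-155, 102), (-150, 118), (-145, 120), (-140, 118), (-135, 110), (-130, 99), (-125, 88), (-120, 86), (-115, 85), (-110, 86), (-105, 88), (-100, 91), (-95, 101), (-90, 114), (-85, 128), (-80, 137), (-75, 146), (-70, 151), (-65, 149), (-60, 146), (-55, 141), (-50, 137), (-45, 132), (-40, 124), (-35, 113), (-30, 106), (-25, 101), (-20, 98), (-15, 97), (-10, 96), (-5, 90), (0, 83), (5, 74), (10, 63), (15, 50), (20, 42), (25, 54), (30, 73), (35, 100), (40, 122), (45, 137), (50, 142), (55, 145), (60, 144), (65, 147), (70, 151), (75, 151), (80, 150), (85, 149), (90, 148), (95, 148), (100, 147), (105, 146), (110, 141), (115, 136), (120, 131), (125, 123), (130, 115), (135, 109), (140, 111), (145, 115), (150, 119), (155, 121), (160, 121), (165, 122), (170, 121), (175, 119)]
8 [(-180, 110), (-175, 83), (-170, 58), (-165, 46), (-160, 53), (-155, 76), (-150, 103), (-145, 120), (-140, 123), (-135, 117), (-130, 102), (-125, 92), (-120, 80), (-115, 76), (-110, 83), (-105, 90), (-100, 96), (-95, 108), (-90, 123), (-85, 133), (-80, 137)
[... 700 characters left out ...]
, (-130, 95), (-125, 72), (-120, 57), (-115, 57), (-110, 68), (-105, 82), (-100, 96), (-95, 108), (-90, 118), (-85, 122), (-80, 124), (-75, 122), (-70, 121), (-65, 118), (-60, 120), (-55, 121), (-50, 118), (-45, 115), (-40, 101), (-35, 94), (-30, 89), (-25, 86), (-20, 86), (-15, 86), (-10, 89), (-5, 89), (0, 89), (5, 86), (10, 79), (15, 60), (20, 43), (25, 55), (30, 85), (35, 118), (40, 130), (45, 138), (50, 140), (55, 143), (60, 145), (65, 146), (70, 152), (75, 152), (80, 146), (85, 137), (90, 124), (95, 110), (100, 104), (105, 105), (110, 107), (115, 107), (120, 106), (125, 100), (130, 92), (135, 86), (140, 82), (145, 82), (150, 84), (155, 84), (160, 88), (165, 95), (170, 102), (175, 106)]
```

```bash
python3 - <<'E'
from h import *
f=np.load("pics/w7.npy",allow_pickle=True).item()
a=cv2.resize(f["image"][160:225,215:300],(784,600),interpolation=cv2.INTER_CUBIC); cv2.imwrite("pics/w7.png",a)
for z in (113.8,116,119,122,126): print(z,(proj(f,[527.2,-156.6,z])-[215,160])*9.23)
E
```

```text
113.8 [370.84813731 335.54548111]
116 [370.90636362 341.29670765]
119 [370.98724006 349.28516901]
122 [371.06987114 357.44694398]
126 [371.18287553 368.60880109]
```

View pics/w7.png

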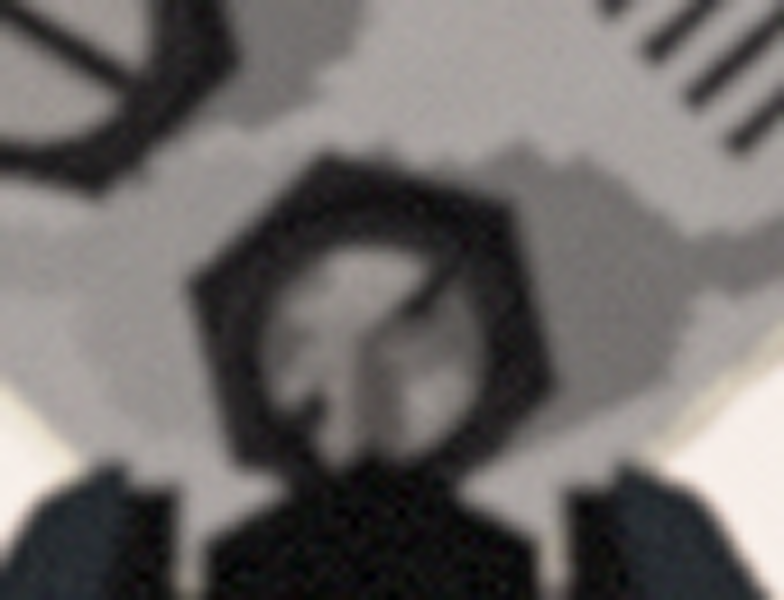

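The blade sits in the slot, whose ends show at (440,285) and (310,415), but the carrier has not turned yet. So far I have only taken up play and wind-up at low torque. I'll go a little further and read averaged torque.

{"name": "send_rows", "arguments": {"targets": "0 0 0.0002 0 0 2 10;0 0 0.0003 0 0 4 10;0 0 0.0003 0 0 6 10;0 0 0.0003 0 0 6 10"}}

```text
time_s: 13.43
ee_pos: [527.3, -156.5, 210.7]
ee_rot: [179.9, -0.1, 56.1]
force: [-2.1, 1.0, 11.4]
gripper_width: 23.7
gripper_force: 40.0
```

```bash
cat > chk.py <<'E'
from ang import *
F=[];T=[]
for i in range(5):
    f=grab("wrist"); s=env.state(); F.append(s["force"]);T.append(s["torque"])
print("t",s["time_s"],"F",np.mean(F,0).round(2),"T",np.mean(T,0).round(3),"eff6",s["effort"][5].round(3),s["ee_pos"].round(2),s["ee_rot"].round(2),s["gripper_width"].round(2))
import sys
z=float(sys.argv[1]) if len(sys.argv)>1 else 119.5
V=0
for r in (8,9.3):
    a,v=prof(f,(526.9,-156.6),z,r); V=V+v.astype(float)
i=np.argsort(V)[:10]; print("dark",sorted((int(a[j]),int(V[j]/2)) for j in i))
np.save("pics/last.npy",f,allow_pickle=True)
E
python3 chk.py
```

```text
Traceback (most recent call last):
  File "chk.py", line 5, in <module>
    print("t",s["time_s"],"F",np.mean(F,0).round(2),"T",np.mean(T,0).round(3),"eff6",s["effort"][5].round(3),s["ee_pos"].round(2),s["ee_rot"].round(2),s["gripper_width"].round(2))
                                                                                                                                                       ^^^^^^^^^^^^^^^^^^^^^^^^
AttributeError: 'float' object has no attribute 'round'
```

```bash
sed -i 's/s\["gripper_width"\].round(2)/s["gripper_width"]/' chk.py; python3 chk.py
```

```text
t 13.9333 F [-1.72  1.1  10.59] T [0.179 0.688 0.042] eff6 0.058 [ 527.29 -156.53  210.71] [ 1.7989e+02 -6.0000e-02  5.6140e+01] 23.67508090727118
dark [(-175, 52), (-170, 45), (-165, 51), (-130, 71), (-125, 65), (-120, 69), (5, 62), (10, 48), (15, 43), (20, 64)]
```

The slot has now moved from 19° to about 13°, so the carrier is turning at 0.05–0.1 N·m. I continue.

{"name": "send_rows", "arguments": {"targets": "0 0 0 0 0 4 10;0 0 0 0 0 8 10;0 0 0 0 0 12 10;0 0 0 0 0 16 10;0 0 0 0 0 20 10;0 0 0 0 0 24 10;0 0 0 0 0 28 10;0 0 0 0 0 32 10;0 0 0 0 0 36 10;0 0 0 0 0 40 10;0 0 0 0 0 40 10"}}

```text
time_s: 14.85
ee_pos: [527.5, -156.5, 210.8]
ee_rot: [179.9, -0.1, 16.0]
force: [-1.8, 1.0, 10.7]
gripper_width: 24.0
gripper_force: 40.0
```

```bash
python3 chk.py
```

```text
t 15.1 F [-1.77  1.14 10.34] T [0.214 0.602 0.08 ] eff6 0.057 [ 527.51 -156.55  210.76] [ 1.7994e+02 -1.4000e-01  1.6140e+01] 23.669643951054823
dark [(-35, 66), (-30, 42), (-25, 35), (-20, 45), (-15, 66), (140, 65), (145, 48), (150, 45), (155, 51), (160, 63)]
```

{"name": "send_rows", "arguments": {"targets": "0 0 0 0 0 4 10;0 0 0 0 0 8 10;0 0 0 0 0 12 10;0 0 0 0 0 16 10;0 0 0 0 0 20 10;0 0 0 0 0 24 10;0 0 0 0 0 28 10;0 0 0 0 0 28 10"}}

```text
time_s: 15.77
ee_pos: [527.6, -156.6, 210.8]
ee_rot: [-180.0, -0.2, -12.0]
force: [-1.6, 0.8, 10.5]
gripper_width: 24.0
gripper_force: 40.0
```

```bash
python3 chk.py
```

```text
t 16.0167 F [-1.43  1.07 10.61] T [0.202 0.587 0.051] eff6 0.057 [ 527.63 -156.64  210.76] [-1.800e+02 -1.700e-01 -1.186e+01] 23.423789272540365
dark [(-60, 49), (-55, 37), (-50, 48), (115, 58), (120, 43), (125, 40), (130, 48), (135, 60), (165, 66), (170, 64)]
```

{"name": "send_rows", "arguments": {"targets": "0 0 0 0 0 2 10;0 0 0 0 0 4 10;0 0 0 0 0 6 10;0 0 0 0 0 6 10"}}

```text
time_s: 16.35
ee_pos: [527.6, -156.7, 210.8]
ee_rot: [-180.0, -0.2, -17.9]
force: [-2.1, 1.3, 8.8]
gripper_width: 23.8
gripper_force: 40.0
```

```bash
python3 chk.py
```

```text
t 16.6 F [-1.74  1.31 10.57] T [0.177 0.591 0.048] eff6 0.058 [ 527.62 -156.67  210.76] [-1.7998e+02 -1.7000e-01 -1.7860e+01] 23.892959407672105
dark [(-65, 47), (-60, 35), (-55, 48), (105, 64), (110, 45), (115, 37), (120, 38), (125, 50), (130, 61), (160, 66)]
```

Turned about 80°, and the torque is still low. Small steps to the stop.

{"name": "send_rows", "arguments": {"targets": "0 0 0 0 0 1 10;0 0 0 0 0 2 10;0 0 0 0 0 3 10;0 0 0 0 0 3 10"}}

```text
time_s: 16.93
ee_pos: [527.7, -156.7, 210.8]
ee_rot: [-180.0, -0.2, -20.9]
force: [-2.0, 1.2, 10.6]
gripper_width: 23.4
gripper_force: 40.0
```

```bash
python3 chk.py
```

```text
t 17.1833 F [-1.51  0.91 10.8 ] T [0.174 0.593 0.062] eff6 0.07 [ 527.63 -156.67  210.77] [-1.7997e+02 -1.7000e-01 -2.0860e+01] 23.620148676666087
dark [(-70, 61), (-65, 39), (-60, 36), (-55, 49), (105, 60), (110, 42), (115, 37), (120, 43), (125, 54), (160, 62)]
```

{"name": "send_rows", "arguments": {"targets": "0 0 0 0 0 1 10;0 0 0 0 0 2.5 10;0 0 0 0 0 2.5 10"}}

```text
time_s: 17.43
ee_pos: [527.6, -156.7, 210.8]
ee_rot: [-180.0, -0.2, -23.4]
force: [-0.7, 1.0, 10.1]
gripper_width: 23.7
gripper_force: 40.0
```

```bash
python3 chk.py
```

```text
t 17.6833 F [-1.35  0.29 10.92] T [0.189 0.585 0.094] eff6 0.091 [ 527.62 -156.67  210.77] [-1.7997e+02 -1.7000e-01 -2.3350e+01] 23.750629556817643
dark [(-70, 58), (-65, 36), (-60, 34), (-55, 49), (105, 60), (110, 45), (115, 36), (120, 44), (125, 54), (130, 65)]
```

The slot has stopped and the torque is rising, so it is at the stop. I'll ease the wind-up within the play, then let up.

{"name": "send_rows", "arguments": {"targets": "0 0 0 0 0 -2 10;0 0 0 0 0 -5 10;0 0 -0.001 0 0 -6 10;0 0 -0.002 0 0 -6 10;0 0 -0.003 0 0 -6 10;0 0 -0.004 0 0 -6 10;0 0 -0.005 0 0 -6 10;0 0 -0.007 0 0 -6 10;0 0 -0.009 0 0 -6 10;0 0 -0.013 0 0 -6 10;0 0 -0.018 0 0 -6 10;0 0 -0.03 0 0 -6 10"}}

```text
time_s: 18.68
ee_pos: [525.4, -156.3, 237.9]
ee_rot: [180.0, 0.3, -17.4]
force: [0.0, -0.6, -1.6]
gripper_width: 23.7
gripper_force: 40.0
```

```bash
python3 chk.py 122; python3 - <<'E'
from slot import *
f=np.load("pics/last.npy",allow_pickle=True).item()
s=env.state(); R=Ro.from_euler("xyz",s["ee_rot"],degrees=True).as_matrix()
print(proj(f,s["ee_pos"]+R@[0,0,97]))
E
```

```text
t 18.9333 F [ 0.3   0.19 -0.96] T [-0.024  0.153  0.01 ] eff6 0.001 [ 526.39 -156.51  238.78] [ 1.7999e+02  6.0000e-02 -1.7370e+01] 23.500261704913935
dark [(-75, 80), (-70, 54), (-65, 38), (-60, 50), (-55, 80), (110, 79), (115, 55), (120, 48), (125, 62), (130, 80)]
[254.44163599 196.17269377]
```

Locked: the slot stays at −64°, about 82° from where it began, after letting up. Now back to the stand.

{"name": "send_rows", "arguments": {"targets": "0 0 -0.012 0 0 -5 10;0 0 -0.024 0 0 -11 10;-0.007 -0.012 -0.024 0 0 -17 10;-0.021 -0.035 -0.024 0 0 -23 10;-0.036 -0.06 -0.024 0 0 -29 10;-0.051 -0.085 -0.024 0 0 -35 10;-0.066 -0.11 -0.024 0 0 -41 10;-0.081 -0.135 -0.024 0 0 -47 10;-0.096 -0.16 -0.024 0 0 -53 10;-0.111 -0.185 -0.024 0 0 -59 10;-0.125 -0.21 -0.024 0 0 -65 10;-0.138 -0.232 -0.024 0 0 -70 10"}}

```text
time_s: 19.93
ee_pos: [463.3, 107.5, 262.6]
ee_rot: [-179.9, 0.0, 52.9]
force: [0.4, 1.1, -0.6]
gripper_width: 23.7
gripper_force: 40.0
```

```bash
python3 - <<'E'
from h import *
s=env.state(); print(s["ee_pos"],s["ee_rot"],toolmove([448.5,172.2,262]))
E
```

```text
[463.31620247 107.46419629 262.59229904] [-1.79945386e+02  4.38275980e-02  5.29353024e+01] [ 0.04272676 -0.05083945  0.00060808]
```

{"name": "send_rows", "arguments": {"targets": "0.007 -0.008 0 0 0 -6 10;0.014 -0.016 0 0 0 -12.7 10;0.021 -0.025 0 0 0 -19.5 10;0.028 -0.034 0 0 0 -26 10;0.035 -0.042 0 0 0 -33 10;0.0427 -0.0508 0 0 0 -40 10;0.0427 -0.0508 0 0 0 -47 10;0.0427 -0.0508 0 0 0 -54 10;0.0427 -0.0508 0 0 0 -61 10;0.0427 -0.0508 0 0 0 -68 10;0.0427 -0.0508 0 0 0 -75 10;0.0427 -0.0508 0 0 0 -80.6 10"}}

```text
time_s: 20.93
ee_pos: [449.4, 170.6, 262.5]
ee_rot: [-179.9, -0.0, 133.6]
force: [-0.2, -0.1, -1.3]
gripper_width: 23.7
gripper_force: 40.0
```

```bash
python3 - <<'E'
from h import *
f=grab("wrist"); f=grab("wrist"); s=env.state(); print(s["time_s"],s["ee_pos"],s["ee_rot"],s["qvel"].round(2)); np.save("pics/w8.npy",f,allow_pickle=True)
R=Ro.from_euler("xyz",s["ee_rot"],degrees=True).as_matrix()
old=np.load("pics/w3.npy",allow_pickle=True).item()
print("tip",proj(f,s["ee_pos"]+R@[0,0,97]),"hole",proj(f,[448.3,172.3,85]))
# hole circle by Hough in old and new
for n,F in(("old",old),("new",f)):
    u,v=proj(F,[448.3,172.3,85]); x0,y0=int(u-22),int(v-18)
    g=cv2.resize(F["image"].max(2)[y0:y0+32,x0:x0+44],None,fx=8,fy=8,interpolation=cv2.INTER_CUBIC)
    c=cv2.HoughCircles(g,cv2.HOUGH_GRADIENT,1,100,param1=60,param2=15,minRadius=40,maxRadius=70)
    if c is not None:
        for q in c[0][:3]: p=q[:2]/8+[x0-.44,y0-.44]; print(n,p,q[2]/8,onz(F,*p,85).round(1))
    print(n,"local rows:")
p0=proj(old,[0,0,0])
# blade patch comparison old/new by template
u,v=255,197
t=old["image"][v-6:v+8,u-9:u+10]; 
print(old["image"].max(2)[v-8:v+12:2,u-10:u+12:2]); print(f["image"].max(2)[v-8:v+12:2,u-10:u+12:2])
E
```

```text
21.0333 [449.46696762 170.60105899 262.56525281] [-1.79925460e+02 -2.75745391e-02  1.33216381e+02] [-0.06 -0.03 -0.27  0.08 -0.04  4.99]
tip [255.51018002 197.06864347] hole [255.87451946 177.6020272 ]
old local rows:
new local rows:
[[219 220 219 217 219 219 218 218 218 219 222]
 [220 218 215 219 219 218 219 221 221 220 221]
 [216 217 218 217 218 219 211 212 222 222 221]
 [218 219 217 216 215 196 165 159 223 219 220]
 [219 218 216 204 176 139 132 140 214 220 219]
 [217 219 212 156 143 134 108 143 221 220 217]
 [217 220 214 141 141 136 104 164 217 219 221]
 [221 222 219 158 142 132 100 172 219 222 224]
 [221 222 219 165 140 133 100 161 222 224 226]
 [222 220 216 168 136 117  95 161 225 226 224]]
[[221 218 220 218 216 218 217 219 218 219 219]
 [218 219 219 217 218 219 220 217 220 219 222]
 [216 216 220 219 220 217 212 213 222 223 223]
 [217 218 219 221 215 197 162 156 222 221 220]
 [219 218 215 202 172 144 132 142 222 220 221]
 [218 217 214 158 143 135 110 140 218 221 221]
 [219 219 213 145 143 132 102 164 223 219 219]
 [220 221 219 159 145 132 101 172 219 219 225]
 [222 223 223 167 142 134 100 162 223 224 225]
 [223 221 215 163 139 119  97 158 223 225 226]]
```

The blade sits in the grip exactly as it did after pick-up, so nothing slipped. I'm lining up over the hole and lowering.

{"name": "send_rows", "arguments": {"targets": "0.0016 0.0005 0 0 0 0 10;0.0016 0.0005 0.02 0 0 0 10;0.0016 0.0005 0.04 0 0 0 10;0.0016 0.0005 0.06 0 0 0 10;0.0016 0.0005 0.072 0 0 0 10;0.0016 0.0005 0.076 0 0 0 10;0.0016 0.0005 0.08 0 0 0 10;0.0016 0.0005 0.084 0 0 0 10;0.0016 0.0005 0.088 0 0 0 10;0.0016 0.0005 0.088 0 0 0 10"}}

```text
time_s: 21.87
ee_pos: [449.1, 172.3, 175.0]
ee_rot: [-180.0, -0.0, 133.2]
force: [-0.8, 0.4, -0.9]
gripper_width: 23.9
gripper_force: 40.0
```

{"name": "send_rows", "arguments": {"targets": "0 0 0.008 0 0 0 10;0 0 0.018 0 0 0 10;0 0 0.03 0 0 0 10;0 0 0.042 0 0 0 10;0 0 0.052 0 0 0 10;0 0 0.06 0 0 0 10;0 0 0.065 0 0 0 10;0 0 0.067 0 0 0 10;0 0 0.068 0 0 0 10;0 0 0.069 0 0 0 10;0 0 0.069 0 0 0 10"}}

```text
time_s: 22.78
ee_pos: [449.5, 172.5, 106.4]
ee_rot: [180.0, 0.0, 133.2]
force: [0.9, 0.5, -1.2]
gripper_width: 23.8
gripper_force: 40.0
```

{"name": "send_rows", "arguments": {"targets": "0 0 0.0005 0 0 0 10;0 0 0.001 0 0 0 10;0 0 0.001 0 0 0 10"}}

```text
time_s: 23.03
ee_pos: [449.2, 172.4, 105.3]
ee_rot: [180.0, 0.0, 133.2]
force: [-0.4, -0.7, -0.7]
gripper_width: 24.0
gripper_force: 40.0
```

{"name": "send_rows", "arguments": {"targets": "0 0 0.0005 0 0 0 10;0 0 0.001 0 0 0 10;0 0 0.001 0 0 0 10"}}

```text
time_s: 23.28
ee_pos: [449.3, 172.4, 104.5]
ee_rot: [180.0, 0.0, 133.2]
force: [-1.0, 0.0, 3.0]
gripper_width: 24.2
gripper_force: 40.0
```

{"name": "send_rows", "arguments": {"targets": "0 0 0.0004 0 0 0 10;0 0 0.0004 0 0 0 10;0 0 0.0004 0 0 0 10"}}

```text
time_s: 23.53
ee_pos: [449.3, 172.4, 104.5]
ee_rot: [180.0, 0.0, 133.2]
force: [-1.1, -1.2, 5.2]
gripper_width: 23.6
gripper_force: 40.0
```

The handle rests on the stand. I'll open gently and withdraw straight up.

{"name": "send_rows", "arguments": {"targets": "0 0 0 0 0 0 30;0 0 0 0 0 0 35;0 0 0 0 0 0 45;0 0 0 0 0 0 55;0 0 0 0 0 0 60;0 0 0 0 0 0 60;0 0 -0.005 0 0 0 60;0 0 -0.015 0 0 0 60;0 0 -0.03 0 0 0 60;0 0 -0.05 0 0 0 60;0 0 -0.07 0 0 0 60;0 0 -0.09 0 0 0 60"}}

```text
time_s: 24.53
ee_pos: [449.0, 172.3, 195.0]
ee_rot: [180.0, -0.0, 133.2]
force: [0.6, 0.8, 0.8]
gripper_width: 54.5
gripper_force: 0.0
```

{"name": "send_rows", "arguments": {"targets": "0 0 -0.03 0 0 0 60;0 0 -0.06 0 0 0 60;0 0 -0.09 0 0 0 60;0 0 -0.1 0 0 0 60;0 0 -0.1 0 0 0 60;0 0 -0.1 0 0 0 60"}}

```text
time_s: 25.03
ee_pos: [448.9, 172.2, 293.2]
ee_rot: [-180.0, -0.0, 133.2]
force: [0.2, -0.3, -0.8]
gripper_width: 54.8
gripper_force: 0.0
```

```bash
python3 - <<'E'
from h import *
f=grab("wrist"); s=env.state(); print(s["time_s"],s["ee_pos"],s["gripper_width"],s["force"])
u,v=proj(f,[448.5,172.2,161]); x0,y0,k=int(u-30),int(v-30),8
g=cv2.resize(f["image"].max(2)[y0:y0+60,x0:x0+60],None,fx=k,fy=k,interpolation=cv2.INTER_CUBIC)
m=((g>75)&(g<150)).astype(np.uint8); m=cv2.morphologyEx(m,cv2.MORPH_OPEN,np.ones((25,25)))
d=((g<70)*255).astype(np.uint8); cs=max(cv2.findContours(d,0,2)[0],key=cv2.contourArea); fl=np.zeros_like(m); cv2.drawContours(fl,[cs],-1,1,-1); m&=fl
c,l,st,ce=cv2.connectedComponentsWithStats(m)
print("pred",u,v)
for i in range(1,c): q=ce[i]/k+[x0-.44,y0-.44]; print("disc",st[i,4],q,onz(f,*q,161).round(1))
# released holder by top/side compare and driver by side mask
S0=np.load("pics/side0.npy",allow_pickle=True).item(); S=grab("side")
for F in(S0,S):
    sub=(F["image"].max(2)[222:260,250:280]<60).astype(np.uint8); n,l,st,ce=cv2.connectedComponentsWithStats(sub); i=1+st[1:,4].argmax(); print("side handle",st[i],ce[i])
E
```

```text
25.0833 [448.32453229 172.02502276 292.19707791] 54.49755399703975 [-0.21689692  1.03731101 -1.04466589]
pred 255.1286341440672 187.9473560538051
disc 7780 [255.16224936 188.14023779] [448.7 172.1 161. ]
side handle [ 10   6   9  24 173] [14.33526012 18.38150289]
side handle [ 11   6   8  24 161] [14.44720497 18.47826087]
```

The driver stands upright in its hole, exactly where it was, and the carrier was seen locked after release. I'm handing in.

```bash
python3 -c "
from workcell import env
print(env.job_done())"
```

```text
the job is handed in; nothing more can be done
None
```

The released fuse carrier is pressed in, turned about 82° clockwise to its stop and locked, and the screwdriver is back upright in its middle hole; the job is handed in at about 25 s with no verdict shown. The red screwdriver fell over early on, nowhere near the arm's path, and I left it lying on the bench.

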